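# Set out the dessert toppings in the counter rack, in order

### The job

Move the four topping containers from the pots of the orange carrying tray into the steel counter rack, one to each bay, standing in the same left-to-right order as they stood in the tray, because the cook reaches for each by its place. Keep them upright and set each one down on the rack's floor; do not drop it in.

Things in the scene. Friction and masses are not known exactly. Their poses are not given: they have to be found in the camera images.
- tall_bottle: Tall cream squeeze bottle with ribbed white cap and pointed nozzle, about 0.32 kg. Straight sides 54 mm across from the base up to 140 mm; the narrow nozzle ends 172 mm above the base. Good grip height: 122 to 135 mm above the base, so that the nozzle clears the palm. Upright in its pot at the start. Origin at the centre of its underside, z up its axis. Round: its yaw means nothing.
- short_bottle: Short cream squeeze bottle with ribbed white cap and pointed nozzle, about 0.22 kg. Straight sides 54 mm across from the base up to 105 mm; the narrow nozzle ends 135 mm above the base. Good grip height: 85 to 95 mm above the base. Upright in its pot at the start. Origin at the centre of its underside, z up its axis. Round: its yaw means nothing.
- dredger: Bare metal sugar dredger (shaker) with a domed, perforated metal top, about 0.25 kg. Straight sides 56 mm across up to 98 mm; the dome ends 115 mm above the base. Good grip height: 75 to 88 mm above the base. Upright in its pot at the start. Origin at the centre of its underside, z up its axis. Round: its yaw means nothing.
- jar: Straight-sided yellow-filled jar with a flat ribbed white screw lid, about 0.20 kg. 52 mm across from the base to the flat top, 100 mm above the base. Good grip height: 70 to 85 mm above the base. Upright in its pot at the start. Origin at the centre of its underside, z up its axis. Round: its yaw means nothing.
- caddy: Fixed low orange tray, 96 x 346 mm, walls 30 mm high, with a row of four grey pots. Origin at the centre of its underside; y along the row to its left end as the robot sees it, x across, away from the robot (turned at most 15 degrees). The pots' centres are at y = +126, +42, -42 and -126 mm; a container's underside is 6 mm above the tray's underside.
- pot_tall: Grey square pot in the orange tray, 80 x 80 mm outside, 74 x 74 mm inside, 42 mm high, floor 3 mm thick; it is the one in which the tall bottle stands at the start. It is fixed and stays in the tray. Origin at the centre of its underside; axes as the tray's.
- pot_short: Grey square pot in the orange tray, 80 x 80 mm outside, 74 x 74 mm inside, 42 mm high, floor 3 mm thick; it is the one in which the short bottle stands at the start. It is fixed and stays in the tray. Origin at the centre of its underside; axes as the tray's.
- pot_dredger: Grey square pot in the orange tray, 80 x 80 mm outside, 74 x 74 mm inside, 42 mm high, floor 3 mm thick; it is the one in which the dredger stands at the start. It is fixed and stays in the tray. Origin at the centre of its underside; axes as the tray's.
- pot_jar: Grey square pot in the orange tray, 80 x 80 mm outside, 74 x 74 mm inside, 42 mm high, floor 3 mm thick; it is the one in which the jar stands at the start. It is fixed and stays in the tray. Origin at the centre of its underside; axes as the tray's.
- rack: Fixed steel wire rack, 88 x 346 mm: 3 mm floor plate, wire frame 43 mm high, cross wires making a row of four empty bays. Origin at the centre of its underside; y along the row to its left end as the robot sees it, x across, away from the robot (turned at most 15 degrees). Bay centres at y = +126, +42, -42, -126 mm, 78 mm along y, 74 mm across. Fingers have room only across the row.
Mind the look-alikes: they are no part of the job. What is shaped like the short_bottle but green or red is not meant.

How it is judged:
By the outcome, as a careful person would: the job done as asked, in the order asked, and still so for the second after the job is handed in, with the robot touching nothing.
It also fails if it takes over 115 s, if anything falls off the work surface, if the arm or the gripper's body presses on something with over 40 N, if the wrist force passes 120 N, or if a joint passes its speed limit or range.

### The arm

A 6-joint arm with a two-finger parallel gripper is mounted at the origin on the work surface. World frame = base frame: x ahead of the robot, y to its left, z up, the work surface at z = 0. Lengths are in m, angles in rad, forces in N, time in s.
With the tool pointing down it reaches from about 0.325 to 0.925 m from the base axis. Payload 3.1 kg.
Tool frame: the origin (TCP) lies at the very end of the fingers, on their centre line; the grasp point (between the pads) lies 19 mm behind it; y points along the fingers, z is the direction in which the jaws open and shut, and the axes are right-handed (so a half turn about y gives the same grasp; the last joint's range is limited). The gripper opens to 85 mm and grips with 20 to 120 N. Pads are 22 mm wide; open, the fingers measure 114 mm over their backs; the gripper's body (76 mm by 85 mm) begins 54 mm behind the grasp point. The pads swing forward as they close: fully open they stand 13 mm farther back than shut.
Start: joints at [-1.3, 0.217, 1.613, -0, 1.311, -0.112], TCP at [0.233, -0.58, 0.202] pointing down, gripper open.
Joint ranges: [-2.75, 2.75], [-0.78, 2.1], [0.31, 2.55], [-1.13, 4.27], [0.13, 2.63], [-2.58, 2.58]. Speed limits (rad/s): [2.79, 2.79, 3.14, 3.14, 3.14, 3.14].

### API

Orientations are given as a unit quaternion [x, y, z, w].
In Python, from bench import * gives the robot as it stands.
- The arm moves only by the tool send_rows, never from a script. Its argument "moves" is a list of rows, each a list of 7 numbers: the shift along the tool's x, y, z in cm, then the turn, a rotation vector about the tool's x, y, z in degrees, then the opening, from 0 (shut) to 1 (fully open). A call has 1 to 20 rows; each row shifts and turns the commanded pose from where the row before left it, along the tool's axes as they then stand; what a row does not reach is not made up. A row lasts 1/10 s, in which the tool goes at most 50 mm and 8.59 degrees, less where a joint would pass 70% of its speed; a pose out of reach is approached as far as the arm can. A call is refused whole if a number of a shift passes 5 or a number of a turn 8.59, either way. A call with a gripper value outside its range is refused whole. The fingers move at their own pace and stop on an object; "force" is the grip in N (left out, the last holds). Time passes only in rows, so rows that do not move let the fingers close. It gives the time, the measured TCP pose, the force and the opening at its end, in the units of the state.
- get_state(): the state, without advancing time (a new reading comes with each control period).
- get_image(name): name is "scene" or "side" or "wrist"; returns (picture, depth): 384x512x3 uint8, red, green, blue; 384x512 float32, m along the optical axis (not along the pixel's ray), 0 where there is no reading.
- camera_params(name): a dict with "fx", "fy", "cx", "cy" (pixels), "D" ([k1, k2, p1, p2, k3] as OpenCV has them; the pictures are not rectified), "cam_to_world" (4x4, takes a point from camera to world coordinates); the wrist camera has in their place "mount" (4x4, takes a point from camera to tool coordinates, whose origin is the TCP and whose axes are the tool frame's). Camera axes: x right, y down, z forward; pixel columns grow to the right and rows downward; lengths in m; the calibration is good to about 2 mm. A picture is of the moment at which its call begins: read the wrist's pose just before it. camera_params takes no time and is no camera call.
- close_job(): hands the job in, once; it reports no verdict.
The state is a dict: "clock": time; "joint_positions": joint angles; "qd": joint speeds; "joint_torque": joint torques, N m; "eef_pos": TCP position; "ee_rot": TCP orientation; "contact_force": force on the tool from outside, world axes, zero at the start; "wrist_torque": the same for the moment, N m; "finger_gap": finger opening in m.
Only numpy, scipy, OpenCV 4.12 (cv2) and the standard library are available. Lean on these libraries where they do the work, as an engineer would, in place of code of your own. Each camera call takes 0.05 s, during which the arm holds its last target. There are 200 camera calls.

## Working session

There is one attempt and no reset: what is moved stays moved. The work goes in short steps, Python scripts to look and compute and a tool call to move; the robot and the scene stay as the last step left them, time stands still between calls to the robot, and variables do not carry over. Pictures are saved under pics/ and viewed, about 12 in all and at most 16, crops included, and the job is handed in when it is done.

Besides the shell and the picture viewer there is one more tool, called after "Request:" by a JSON object that holds its "name" and its "arguments", one argument or row to a line. send_rows: Moves the arm, as the interface text tells. Its arguments: {"type":"object","properties":{"moves":{"type":"array","items":{"type":"array","items":{"type":"number"}}},"force":{"type":"number"}},"required":["moves"]}

```bash
mkdir -p pics; ls
python3 - <<'E'
from bench import *
import cv2,numpy as np
s=get_state();print(s)
ims=[]
for n in("scene","side"):
    p,d=get_image(n);c=camera_params(n);print(n,c)
    np.savez(f"pics/{n}0.npz",p=p,d=d)
    cv2.imwrite(f"pics/{n}0.png",p[:,:,::-1])
E
```

```text
pics
{'clock': 0.0, 'joint_positions': array([-1.30022259e+00,  2.17807679e-01,  1.61493145e+00,  5.98420741e-06,
        1.31133927e+00, -1.12240929e-01]), 'qd': array([ 1.43628130e-03, -5.04810966e-04,  3.82148065e-04,  7.77091945e-04,
        3.45927183e-05,  1.81411501e-03]), 'joint_torque': array([ 1.25719227e-03, -3.96843588e+01, -3.03850186e+01, -6.79242885e-05,
        9.66804946e-03, -3.92469460e-06]), 'eef_pos': array([ 0.23321359, -0.57888469,  0.2001366 ]), 'ee_rot': array([-0.13458732,  0.69506904, -0.69331654,  0.13445239]), 'contact_force': array([-0.00435958, -0.67806282, -0.29609289]), 'wrist_torque': array([ 0.02548113, -0.00784998, -0.03977381]), 'finger_gap': 0.08562749542509357}
scene {'fx': 455.3315655301621, 'fy': 455.3315655301621, 'cx': 248.8321882510943, 'cy': 187.50512618867734, 'D': array([-0.00255769,  0.        ,  0.        ,  0.        ,  0.        ]), 'cam_to_world': array([[-0.05655178,  0.6105092 , -0.7899876 ,  1.4932883 ],
       [ 0.99838102,  0.03941608, -0.04100868,  0.06997654],
       [ 0.00610204, -0.79102774, -0.61174985,  0.85224302],
       [ 0.        ,  0.        ,  0.        ,  1.        ]])}
side {'fx': 435.2193879493699, 'fy': 435.2193879493699, 'cx': 253.33332724682109, 'cy': 197.36484281608205, 'D': array([-0.09582421,  0.        ,  0.        ,  0.        ,  0.        ]), 'cam_to_world': array([[-0.95564875, -0.20422089,  0.21220106,  0.2767643 ],
       [-0.29450561,  0.66604194, -0.68531349,  0.71171938],
       [-0.00137947, -0.71741338, -0.69664635,  0.7731162 ],
       [ 0.        ,  0.        ,  0.        ,  1.        ]])}
```

View pics/scene0.png

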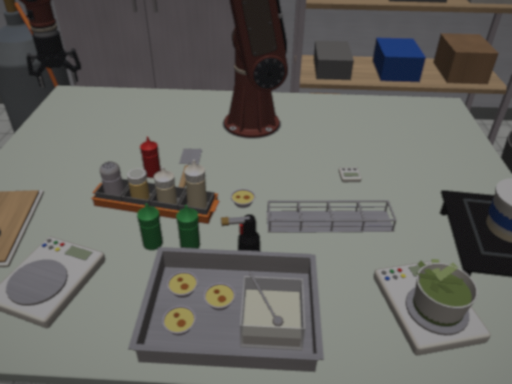

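View pics/side0.png

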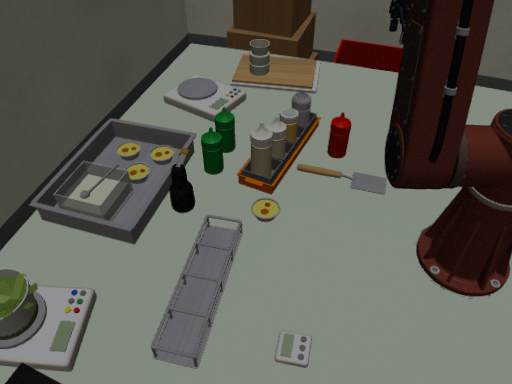

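The scene camera faces the robot, so image right is the robot's left. From the robot's left the tray holds tall (196,187), short (165,187), jar (138,185) and dredger (109,180). The rack is at (330,215). The green bottles at (150,228) and (188,228) and the red one at (151,158) are look-alikes standing close to the tray.

```bash
cat > h.py <<'E'
import numpy as np,cv2
from bench import *
def rays(n,uv,z,c=None):
    """pixels -> world points on plane z"""
    c=c or camera_params(n);K=np.array([[c['fx'],0,c['cx']],[0,c['fy'],c['cy']],[0,0,1]])
    q=cv2.undistortPoints(np.float64(uv).reshape(-1,1,2),K,c['D'])[:,0]
    T=c['cam_to_world'];r=np.c_[q,np.ones(len(q))]@T[:3,:3].T
    return T[:3,3]+r*((z-T[2,3])/r[:,2])[:,None]
def cloud(n,d,c=None):
    c=c or camera_params(n);K=np.array([[c['fx'],0,c['cx']],[0,c['fy'],c['cy']],[0,0,1]])
    v,u=np.mgrid[:384,:512];uv=np.c_[u.ravel(),v.ravel()].astype(float)
    q=cv2.undistortPoints(uv.reshape(-1,1,2),K,c['D'])[:,0];z=d.ravel()[:,None]
    T=c['cam_to_world'];P=np.c_[q*z,z]@T[:3,:3].T+T[:3,3]
    P[z[:,0]==0]=np.nan
    return P.reshape(384,512,3)
E
python3 - <<'E'
from h import *
f={n:np.load(f'pics/{n}0.npz') for n in('scene','side')}
W={}
for n in f:
    p,d=f[n]['p'],f[n]['d'];P=cloud(n,d);W[n]=P
    hsv=cv2.cvtColor(p,cv2.COLOR_RGB2HSV)
    flat=P[(P[...,0]>.4)&(P[...,0]<.9)&(abs(P[...,1])<.6)&(abs(P[...,2])<.008)]
    print(n,'table z',np.median(flat[:,2]),flat[:,2].std())
    ms={'orange':cv2.inRange(hsv,(5,170,100),(16,255,255)),'green':cv2.inRange(hsv,(50,120,30),(80,255,255)),'red':cv2.inRange(hsv,(0,200,100),(4,255,255))}
    for k,m in ms.items():
        nn,l,st,ce=cv2.connectedComponentsWithStats(m)
        for i in range(1,nn):
            if st[i,4]>60:
                Q=P[l==i];Q=Q[~np.isnan(Q[:,0])];print(n,k,st[i],np.median(Q,0).round(3),Q.min(0).round(3),Q.max(0).round(3))
    # tops
# merged height map
A=np.vstack([W[n].reshape(-1,3) for n in W]);A=A[~np.isnan(A[:,0])]
b=(A[:,0]>.2)&(A[:,0]<.95)&(A[:,1]>-.6)&(A[:,1]<.6)&(A[:,2]<.25)&(A[:,2]>-.02);A=A[b]
H=np.full((375,600),-.02);np.maximum.at(H,(((.95-A[:,0])/.002).astype(int),((.6-A[:,1])/.002).astype(int)),A[:,2])
im=cv2.applyColorMap(np.uint8(np.clip((H+.02)/.21*255,0,255)),cv2.COLORMAP_TURBO)
cv2.imwrite('pics/hm.png',im)
E
```

```text
scene table z 0.0013879077117377459 0.0020266269436958664
scene orange [ 94 198  50   9  98] [ 0.525 -0.349  0.032] [ 0.511 -0.423  0.022] [ 0.542 -0.273  0.037]
scene green [139 205  22  43 678] [ 0.67  -0.22   0.083] [ 0.626 -0.248  0.007] [ 0.68  -0.201  0.132]
scene green [177 207  21  40 641] [ 0.671 -0.123  0.087] [ 0.63  -0.151  0.015] [ 0.679 -0.102  0.133]
side table z 0.00013382142815643316 0.0019562445326162833
side orange [237 118  83  68 333] [ 0.463 -0.136  0.031] [ 0.414 -0.443  0.003] [ 0.569 -0.066  0.037]
side green [ 201  108   34   66 1388] [ 0.641 -0.124  0.079] [ 0.622 -0.245  0.003] [ 0.675 -0.097  0.137]
side red [332 117  19  11 152] [ 0.338 -0.286  0.11 ] [ 0.315 -0.301  0.103] [ 0.364 -0.267  0.124]
```

View pics/hm.png

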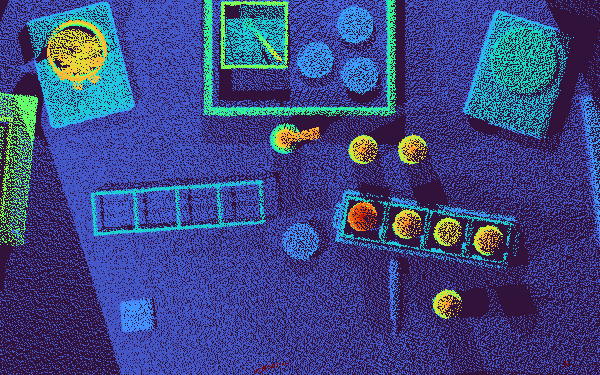

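The map (up = +x, left = +y) shows the tray row at cols 340–515, the rack at cols 92–264, two greens ahead of the tray and the red behind it. Next I fit circles to the containers and a line or rectangle to the rack.

Run:
```python
from h import *
from scipy.optimize import least_squares
from scipy.spatial.transform import Rotation as R
for n in ('scene','side','both'):
    L=[cloud(m,np.load(f'pics/{m}0.npz')['d']).reshape(-1,3) for m in (('scene','side') if n=='both' else (n,))]
    A=np.vstack(L);A=A[~np.isnan(A[:,0])]
    px=lambda c,r:np.array([.95-r*.002,.6-c*.002])
    for k,c,r,rad,z1,z2 in(('tall',362,215,27,.06,.125),('short',407,224,27,.06,.1),('jar',448,232,26,.06,.1),('dred',488,240,28,.06,.095),('g1',363,150,27,.03,.1),('g2',413,150,27,.03,.1),('red',448,304,27,.03,.1)):
        g=px(c,r)
        Q=A[(A[:,2]>z1)&(A[:,2]<z2)&(np.hypot(*(A[:,:2]-g).T)<.042)]
        s=least_squares(lambda p:np.hypot(*(Q[:,:2]-p[:2]).T)-rad/1e3,g,loss='soft_l1',f_scale=.002)
        T=A[(np.hypot(*(A[:,:2]-s.x).T)<.025)]
        print(n,k,s.x.round(4),len(Q),'res',np.abs(s.fun).mean().round(4),'top',np.percentile(T[:,2],99).round(3))
    for k,c0,c1,r0,r1,za,zb in(('rack',85,270,174,242,.036,.052),('tray',328,525,182,275,.022,.05)):
        lo,hi=px(c1,r1),px(c0,r0)
        Q=A[(A[:,:2]>lo).all(1)&(A[:,:2]<hi).all(1)&(A[:,2]>za)&(A[:,2]<zb)]
        (cx,cy),(w,h),a=cv2.minAreaRect(np.float32(Q[:,:2]*1000));print(n,k,cx,cy,w,h,a,len(Q))
s=get_state();print(R.from_quat(s['ee_rot']).as_matrix().round(3))
```

```text
scene tall [ 0.5143 -0.1279] 370 res 0.0012 top 0.178
scene short [ 0.4996 -0.2168] 228 res 0.0013 top 0.142
scene jar [ 0.4845 -0.2982] 219 res 0.0013 top 0.111
scene dred [ 0.4669 -0.3799] 214 res 0.0015 top 0.124
scene g1 [ 0.6492 -0.1289] 426 res 0.001 top 0.134
scene g2 [ 0.6492 -0.2273] 440 res 0.0011 top 0.135
scene red [ 0.3384 -0.2982] 334 res 0.0017 top 0.136
scene rack 534.0393676757812 243.35134887695312 92.0360336303711 343.0799255371094 4.033812999725342 785
scene tray 469.16204833984375 -250.8738250732422 371.6277770996094 153.94830322265625 80.82579803466797 1874
side tall [ 0.5156 -0.1268] 423 res 0.001 top 0.177
side short [ 0.5008 -0.2159] 160 res 0.0011 top 0.141
side jar [ 0.4853 -0.2978] 162 res 0.0014 top 0.109
side dred [ 0.4676 -0.3799] 147 res 0.0014 top 0.122
side g1 [ 0.6507 -0.1277] 426 res 0.0011 top 0.135
side g2 [ 0.6507 -0.2264] 336 res 0.0012 top 0.134
side red [ 0.3411 -0.2969] 415 res 0.0012 top 0.131
side rack 533.8484497070312 244.20555114746094 87.40283966064453 342.1282958984375 4.061110496520996 1379
side tray 490.87408447265625 -244.74932861328125 360.5321350097656 106.96758270263672 80.15143585205078 1548
both tall [ 0.5147 -0.1272] 793 res 0.0012 top 0.178
both short [ 0.4998 -0.2166] 388 res 0.0013 top 0.141
both jar [ 0.4848 -0.2981] 381 res 0.0013 top 0.11
both dred [ 0.4671 -0.38  ] 361 res 0.0015 top 0.124
both g1 [ 0.6497 -0.1283] 852 res 0.0012 top 0.135
both g2 [ 0.6496 -0.2271] 776 res 0.0012 top 0.135
both red [ 0.3397 -0.2974] 749 res 0.0017 top 0.133
both rack 534.0255126953125 243.5482177734375 92.0360336303711 343.4746398925781 4.033812999725342 2164
both tray 469.4823913574219 -248.890380859375 375.64605712890625 153.94830322265625 80.82579803466797 3422
[[-0.928 -0.001  0.374]
 [-0.374  0.002 -0.928]
 [-0.    -1.    -0.002]]
```

Request:
{"name": "send_rows", "arguments": {
  "moves": [
    [0,-0.5,0,0,-8.2,0,1],
    [0,-0.5,0,0,-8.2,0,1],
    [0,-0.5,0,0,-8.2,0,1],
    [0,-0.5,0,0,-8.2,0,1],
    [0,-0.5,0,0,-8.2,0,1],
    [0,-0.5,0,0,-8.2,0,1],
    [0,-0.5,0,0,-8.2,0,1],
    [-2.5,0,1,0,0,0,1],
    [-2.5,0,1,0,0,0,1],
    [-2.5,0,1,0,0,0,1],
    [-2.5,0,1,0,0,0,1],
    [-2.5,0,1,0,0,0,1],
    [-2.5,0,1,0,0,0,1],
    [-2.5,0,1,0,0,0,1],
    [-2.5,0,1,0,0,0,1],
    [-2.5,0,1,0,0,0,1],
    [-2.5,0,1,0,0,0,1],
    [-2.5,0,1,0,0,0,1],
    [-2.5,0,1,0,0,0,1],
    [0,0,0,0,0,0,1]
  ],
  "force": 40
}}

```text
clock: 2.1
eef_pos: [0.4078, -0.3045, 0.2359]
ee_rot: [-0.452, 0.544, -0.543, 0.453]
contact_force: [-0.4, -0.9, 0.2]
finger_gap: 0.0853
```

```bash
cat > go.py <<'E'
import sys
from h import *
from scipy.spatial.transform import Rotation as R
# usage: go.py x y z theta_deg -> turn about tool y, then shift (cm) in the axes after the turn; also in axes now
x,y,z,th=map(float,sys.argv[1:])
s=get_state();M=R.from_quat(s['ee_rot']).as_matrix()
t0=np.degrees(np.arctan2(M[1,2],M[0,2]));t=np.radians(th)
G=np.array([[np.sin(t),0,np.cos(t)],[-np.cos(t),0,np.sin(t)],[0,-1,0]])
d=np.array([x,y,z])-s['eef_pos']
print('clock %.2f'%s['clock'],'pos',s['eef_pos'].round(4),'th %.2f'%t0,'gap %.4f'%s['finger_gap'],'F',s['contact_force'].round(1),'j',s['joint_positions'].round(2))
print('turn rotvec',np.degrees(R.from_matrix(M.T@G).as_rotvec()).round(2),'shift now',(M.T@d*100).round(2),'after turn',(G.T@d*100).round(2))
E
python3 go.py .515 -.127 .22 -10.7
```

```text
clock 2.10 pos [ 0.4078 -0.3045  0.2359] th -10.46 gap 0.0853 F [-0.4 -0.9  0.2] j [-0.78 -0.06  1.84  0.    1.36 -0.6 ]
turn rotvec [ 0.03  0.24 -0.11] shift now [-19.39   1.62   7.32] after turn [-19.43   1.59   7.23]
```

Request:
{"name": "send_rows", "arguments": {
  "moves": [
    [-2.4,0,0.9,0,0,0,1],
    [-2.4,0,0.9,0,0,0,1],
    [-2.4,0,0.9,0,0,0,1],
    [-2.4,0,0.9,0,0,0,1],
    [-2.4,0,0.9,0,0,0,1],
    [-2.4,0,0.9,0,0,0,1],
    [-2.4,0,0.9,0,0,0,1],
    [-2.6,0,0.9,0,0,0,1],
    [0,1,0,0,0,0,1],
    [0,0,0,0,0,0,1],
    [0,0,0,0,0,0,1]
  ]
}}

```text
clock: 3.2
eef_pos: [0.5126, -0.1307, 0.2255]
ee_rot: [-0.452, 0.545, -0.544, 0.451]
contact_force: [-0.3, 0.5, -0.1]
finger_gap: 0.0851
```

```bash
python3 go.py .515 -.127 .114 -10.7
python3 - <<'E'
from h import *
p,d=get_image('wrist');cv2.imwrite('pics/w1.png',p[:,:,::-1])
E
```

```text
clock 3.20 pos [ 0.5126 -0.1307  0.2255] th -10.72 gap 0.0851 F [-0.3  0.5 -0.1] j [-0.38 -0.01  1.81 -0.    1.34 -0.19]
turn rotvec [ 0.12 -0.02  0.02] shift now [-0.41 11.15  0.19] after turn [-0.41 11.15  0.17]
```

View pics/w1.png

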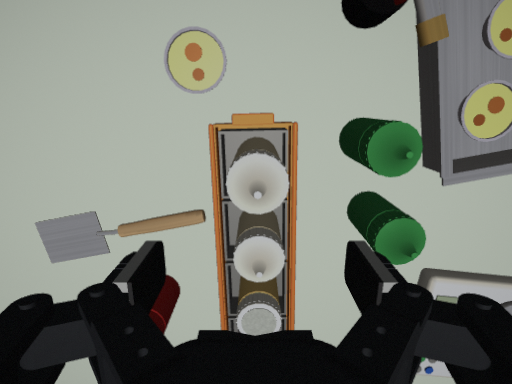

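The wrist view shows the tall bottle's nozzle at (258,193), centred between the open fingers. I'll descend and grip.

Request:
{"name": "send_rows", "arguments": {
  "moves": [
    [-0.4,0.4,0.2,0,0,0,1],
    [0,1.5,0,0,0,0,1],
    [0,2,0,0,0,0,1],
    [0,2,0,0,0,0,1],
    [0,2,0,0,0,0,1],
    [0,1.5,0,0,0,0,1],
    [0,1,0,0,0,0,1],
    [0,0.7,0,0,0,0,1],
    [0,0,0,0,0,0,1],
    [0,0,0,0,0,0,0.2],
    [0,0,0,0,0,0,0.2],
    [0,0,0,0,0,0,0.2],
    [0,0,0,0,0,0,0.2],
    [0,0,0,0,0,0,0.2],
    [0,0,0,0,0,0,0.2],
    [0,0,0,0,0,0,0.2],
    [0,0,0,0,0,0,0.2],
    [0,0,0,0,0,0,0.2]
  ],
  "force": 40
}}

```text
clock: 5.05
eef_pos: [0.5167, -0.1265, 0.1166]
ee_rot: [0.451, -0.544, 0.545, -0.451]
contact_force: [-1.3, 0.2, 4.7]
finger_gap: 0.0171
```

```bash
python3 go.py .515 -.127 .114 -10.7
```

```text
clock 5.05 pos [ 0.5167 -0.1265  0.1166] th -10.66 gap 0.0171 F [-1.3  0.2  4.7] j [-0.37  0.11  1.91 -0.    1.13 -0.19]
turn rotvec [-0.04  0.04  0.02] shift now [ 0.08  0.26 -0.15] after turn [ 0.08  0.26 -0.15]
```

Run:
```python
from h import *
a=[]
for n in('side','wrist'):
    p,d=get_image(n);np.savez(f'pics/{n}1.npz',p=p,d=d);a.append(p[:,:,::-1])
x=cv2.resize(a[0][80:280,200:400],(400,400));cv2.imwrite('pics/c1.png',np.hstack([x,cv2.resize(a[1],(400,400))]))
```

```text
(no output)
```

View pics/c1.png

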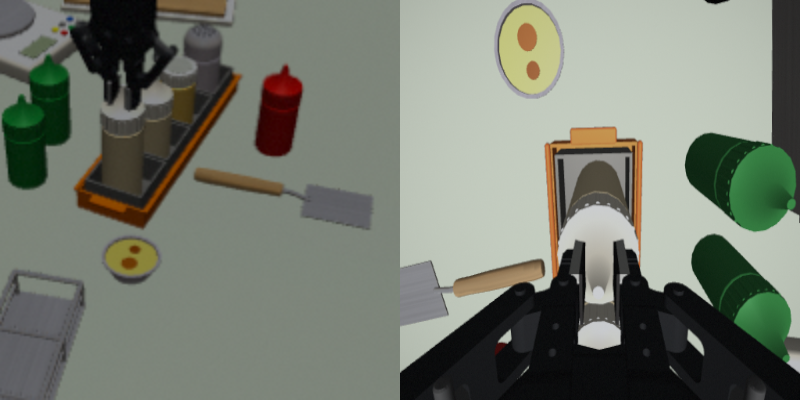

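```bash
python3 - <<'E'
from h import *
f=np.load('pics/side1.npz');P=cloud('side',f['d']);p=f['p']
for v in range(112,180,3):
    u=262;q=P[v,u];print(v,q.round(3),p[v,u], '|', P[v,258].round(3),p[v,258],'|',P[v,267].round(3),p[v,267])
E
python3 go.py .515 -.127 .114 -10.7
```

```text
112 [ 0.51  -0.11   0.218] [12 12 12] | [ 0.527 -0.137  0.198] [4 3 7] | [ 0.5   -0.116  0.216] [16 15 18]
115 [ 0.51  -0.109  0.211] [32 34 32] | [ 0.526 -0.132  0.193] [27 28 28] | [ 0.497 -0.108  0.213] [7 8 7]
118 [ 0.591 -0.398  0.001] [113 120 110] | [ 0.526 -0.133  0.183] [20 17 19] | [ 0.498 -0.11   0.204] [ 6 10 10]
121 [ 0.587 -0.384  0.   ] [114 121 110] | [ 0.525 -0.13   0.177] [5 3 3] | [ 0.497 -0.109  0.196] [ 7  9 12]
124 [ 0.513 -0.124  0.175] [54 53 50] | [ 0.525 -0.129  0.169] [7 6 8] | [ 0.499 -0.117  0.182] [ 7  5 10]
127 [ 0.513 -0.123  0.167] [57 55 52] | [ 0.525 -0.13   0.16 ] [47 45 41] | [ 0.499 -0.117  0.174] [5 6 5]
130 [ 0.511 -0.114  0.164] [64 62 58] | [ 0.523 -0.121  0.157] [121 118 108] | [ 0.498 -0.115  0.167] [15 17 18]
133 [ 0.51  -0.113  0.157] [64 63 61] | [ 0.521 -0.115  0.153] [133 132 125] | [ 0.498 -0.114  0.158] [14 15 14]
136 [ 0.509 -0.111  0.15 ] [136 138 139] | [ 0.519 -0.109  0.149] [137 138 138] | [ 0.498 -0.115  0.149] [138 139 134]
139 [ 0.508 -0.106  0.144] [136 137 140] | [ 0.516 -0.101  0.146] [135 138 141] | [ 0.496 -0.108  0.146]
[... 961 characters left out ...]
[67 61 46] | [ 0.495 -0.11   0.06 ] [62 57 42]
169 [ 0.506 -0.103  0.052] [69 62 48] | [ 0.516 -0.101  0.052] [68 63 48] | [ 0.494 -0.11   0.049] [61 56 44]
172 [ 0.505 -0.102  0.043] [68 62 47] | [ 0.516 -0.101  0.041] [66 61 45] | [ 0.494 -0.109  0.04 ] [60 55 40]
175 [ 0.506 -0.103  0.032] [65 61 51] | [ 0.512 -0.089  0.042] [43 42 41] | [ 0.494 -0.11   0.029] [62 56 41]
178 [ 0.501 -0.086  0.038] [29 30 29] | [ 0.512 -0.088  0.033] [28 28 26] | [ 0.487 -0.086  0.041] [39 39 38]
clock 5.15 pos [ 0.5167 -0.1265  0.1166] th -10.66 gap 0.0169 F [-1.6  0.4  5. ] j [-0.37  0.11  1.91 -0.    1.13 -0.19]
turn rotvec [-0.04  0.04  0.02] shift now [ 0.08  0.26 -0.16] after turn [ 0.08  0.26 -0.16]
```

The side crop shows the fingers closed on the nozzle at full-image (262,124), with their tips at about z = 0.149, while the reported TCP is 0.117. The two disagree by about 32 mm. I'll open, rise clear and measure the tips against the reported TCP.

Request:
{"name": "send_rows", "arguments": {
  "moves": [
    [0,0,0,0,0,0,0.5],
    [0,0,0,0,0,0,1],
    [0,0,0,0,0,0,1],
    [0,0,0,0,0,0,1],
    [0,0,0,0,0,0,1],
    [0,-1,0,0,0,0,1],
    [0,-2,0,0,0,0,1],
    [0,-2,0,0,0,0,1],
    [0,-2,0,0,0,0,1],
    [0,-2,0,0,0,0,1],
    [0,-2,0,0,0,0,1],
    [0,0,0,0,0,0,0],
    [0,0,0,0,0,0,0],
    [0,0,0,0,0,0,0],
    [0,0,0,0,0,0,0],
    [0,0,0,0,0,0,0],
    [0,0,0,0,0,0,0],
    [0,0,0,0,0,0,0],
    [0,0,0,0,0,0,0]
  ]
}}

```text
clock: 7.05
eef_pos: [0.5163, -0.1263, 0.2254]
ee_rot: [-0.451, 0.544, -0.544, 0.451]
contact_force: [0.4, 0.1, 0.0]
finger_gap: 0.0002
```

```bash
python3 go.py .515 -.127 .114 -10.7
python3 - <<'E'
from h import *
s=get_state();e=s['eef_pos']
for n in('side','scene'):
    p,d=get_image(n);P=cloud(n,d);np.savez(f'pics/{n}2.npz',p=p,d=d)
    m=(np.hypot(P[...,0]-e[0],P[...,1]-e[1])<.05)&(P[...,2]>.13)&(p.max(2)<45)
    Q=P[m];print(n,len(Q),np.percentile(Q[:,2],[0,1,2,5,10]).round(4));L=Q[Q[:,2]<np.percentile(Q[:,2],5)];print(L.mean(0),e)
    # bottle still upright? circle centre
    B=P[(np.hypot(P[...,0]-.515,P[...,1]+.127)<.04)&(P[...,2]>.06)&(P[...,2]<.125)];print(B.mean(0),len(B))
E
```

```text
clock 7.05 pos [ 0.5163 -0.1263  0.2254] th -10.67 gap 0.0002 F [0.4 0.1 0. ] j [-0.37 -0.    1.81  0.    1.34 -0.19]
turn rotvec [ 0.01  0.03 -0.  ] shift now [ 0.1  11.14 -0.11] after turn [ 0.1  11.14 -0.11]
side 2749 [0.2581 0.2673 0.2737 0.2899 0.3082]
[ 0.51498417 -0.11796054  0.27574553] [ 0.51628597 -0.12627228  0.22537887]
[ 0.50986284 -0.10578035  0.09262402] 418
scene 2179 [0.2665 0.2795 0.2911 0.3138 0.3359]
[ 0.52945457 -0.12348081  0.2950572 ] [ 0.51628597 -0.12627228  0.22537887]
[ 0.53572253 -0.12361352  0.09277767] 375
```

Run:
```python
from h import *
from scipy.spatial.transform import Rotation as R
s=get_state();c=camera_params('wrist');p,d=get_image('wrist')
T=np.eye(4);T[:3,:3]=R.from_quat(s['ee_rot']).as_matrix();T[:3,3]=s['eef_pos']
print(c['mount'].round(3));c['cam_to_world']=T@c['mount'];P=cloud('wrist',d,c)
m=(P[...,2]<.08)&(P[...,1]>-.06);print('table z by wrist',np.nanpercentile(P[m][:,2],[5,25,50,75]),m.sum())
dk=(p.max(2)<45)&(d>0)&(d<.3);Q=P[dk]
t=(Q-s['eef_pos'])@T[:3,:3];print('dark pts tool y pct (0=TCP, neg=behind)',np.percentile(t[:,1],[0,5,20,50,80,90,95,99,99.5,100]).round(4))
tip=t[t[:,1]>np.percentile(t[:,1],97)];print(tip.mean(0),tip.min(0),tip.max(0))
S=np.load('pics/side2.npz');P=cloud('side',S['d']);e=s['eef_pos']
# width profile of the gripper by height above reported TCP
q=((P-e)@T[:3,:3]);mm=(np.abs(q[...,0])<.08)&(np.abs(q[...,2])<.08)&(q[...,1]<-.02)
for a in range(30,240,12):
    w=q[mm&(q[...,1]<-a/1e3)&(q[...,1]>-(a+12)/1e3)]
    if len(w)>3: print(a,len(w),w.min(0).round(3),w.max(0).round(3))
```

```text
[[-0.001  0.962  0.275 -0.069]
 [ 0.    -0.275  0.962 -0.173]
 [ 1.     0.001  0.     0.   ]
 [ 0.     0.     0.     1.   ]]
table z by wrist [-0.00062395  0.00025095  0.00090969  0.00186039] 53246
dark pts tool y pct (0=TCP, neg=behind) [-0.1296 -0.1249 -0.1172 -0.1066 -0.0882 -0.0822 -0.0753  0.1542  0.1601
  0.1671]
[-0.08547642  0.06336706  0.06516162] [-0.16976728 -0.05376443 -0.01344182] [-0.00563142  0.16706852  0.14417175]
30 37 [-0.013 -0.042 -0.014] [ 0.004 -0.03   0.012]
42 61 [-0.016 -0.054 -0.014] [ 0.005 -0.042  0.014]
54 67 [-0.014 -0.066 -0.015] [ 0.006 -0.054  0.014]
66 85 [-0.015 -0.078 -0.031] [ 0.002 -0.066  0.029]
78 179 [-0.015 -0.09  -0.041] [ 0.012 -0.078  0.04 ]
90 171 [-0.02  -0.102 -0.049] [ 0.016 -0.09   0.051]
102 202 [-0.02  -0.114 -0.058] [ 0.01  -0.102  0.059]
114 286 [-0.021 -0.126 -0.063] [ 0.011 -0.114  0.061]
126 236 [-0.021 -0.138 -0.053] [ 0.007 -0.126  0.051]
138 159 [-0.022 -0.15  -0.043] [ 0.007 -0.138  0.04 ]
150 91 [-0.039 -0.162 -0.039] [ 0.006 -0.15   0.033]
162 210 [-0.04  -0.174 -0.039] [ 0.007 -0.162  0.033]
174 203 [-0.04  -0.186 -0.038] [ 0.005 -0.174  0.032]
186 212 [-0.04  -0.198 -0.038] [ 0.014 -0.186  0.031]
198 264 [-0.038 -0.21  -0.037] [ 0.026 -0.198  0.035]
210 171 [-0.038 -0.222 -0.034] [ 0.009 -0.21   0.029]
222 214 [-0.038 -0.234 -0.035] [ 0.013 -0.222  0.031]
234 233 [-0.037 -0.246 -0.036] [ 0.013 -0.234  0.034]
```

The side depth puts the closed fingertips 33 mm behind the reported TCP. The wrist camera still agrees with the table, so the fault is in the reported tip point. From here I aim 33 mm lower in reported z.

Request:
{"name": "send_rows", "arguments": {
  "moves": [
    [0,0,-0.1,0,0,0,1],
    [0,0,0,0,0,0,1],
    [0,0,0,0,0,0,1],
    [0,0,0,0,0,0,1],
    [0,0,0,0,0,0,1],
    [0,0,0,0,0,0,1],
    [0,2,0,0,0,0,1],
    [0,2,0,0,0,0,1],
    [0,2,0,0,0,0,1],
    [0,2,0,0,0,0,1],
    [0,1,0,0,0,0,1],
    [0,1,0,0,0,0,1],
    [0,1,0,0,0,0,1],
    [0,1,0,0,0,0,1],
    [0,1,0,0,0,0,1],
    [0,0.7,0,0,0,0,1],
    [0,0.5,0,0,0,0,1],
    [0,0,0,0,0,0,1]
  ]
}}

```text
clock: 9.0
eef_pos: [0.5147, -0.1259, 0.0826]
ee_rot: [-0.452, 0.545, -0.544, 0.451]
contact_force: [0.2, -1.5, -0.0]
finger_gap: 0.0854
```

```bash
python3 go.py .515 -.127 .082 -10.7
```

```text
clock 9.00 pos [ 0.5147 -0.1259  0.0826] th -10.67 gap 0.0854 F [ 0.2 -1.5 -0. ] j [-0.37  0.15  1.93  0.    1.06 -0.19]
turn rotvec [ 0.09  0.03 -0.02] shift now [0.11 0.06 0.05] after turn [0.11 0.06 0.05]
```

Request:
{"name": "send_rows", "arguments": {
  "moves": [
    [0,0,0,0,0,0,0.3],
    [0,0,0,0,0,0,0.3],
    [0,0,0,0,0,0,0.3],
    [0,0,0,0,0,0,0.3],
    [0,0,0,0,0,0,0.3],
    [0,0,0,0,0,0,0.3],
    [0,0,0,0,0,0,0.3],
    [0,-0.5,0,0,0,0,0.3],
    [0,-1,0,0,0,0,0.3],
    [0,-1.5,0,0,0,0,0.3],
    [0,-1.5,0,0,0,0,0.3],
    [0,-1.5,0,0,0,0,0.3],
    [0,-1,0,0,0,0,0.3],
    [0,0,0,0,0,0,0.3]
  ],
  "force": 40
}}

```text
clock: 10.4
eef_pos: [0.5173, -0.1268, 0.1565]
ee_rot: [0.45, -0.543, 0.546, -0.452]
contact_force: [1.1, -0.1, -3.2]
finger_gap: 0.0525
```

```bash
python3 go.py .5251 .3694 .15 4.05
python3 - <<'E'
from h import *
a=[]
for n in('side','scene'):
    p,d=get_image(n);a.append(p[:,:,::-1])
cv2.imwrite('pics/c3.png',np.hstack([cv2.resize(a[0][60:260,180:380],(400,400)),cv2.resize(a[1][80:280,80:280],(400,400))]))
E
```

```text
clock 10.40 pos [ 0.5173 -0.1268  0.1565] th -10.67 gap 0.0525 F [ 1.1 -0.1 -3.2] j [-0.37  0.06  1.88  0.    1.2  -0.19]
turn rotvec [ -0.3  -14.72   0.1 ] shift now [-48.91   0.55  -8.42] after turn [-49.44   0.65   4.29]
```

View pics/c3.png

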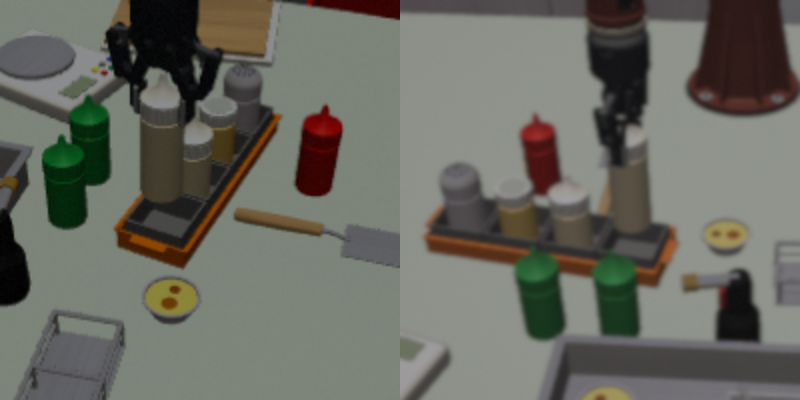

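The bottle hangs in the grip, at about (160,130) in the left crop. I'll measure its axis, tilt and base against the tool.

```bash
cat > fit.py <<'E'
import sys
from h import *
from scipy.optimize import least_squares
# fit.py gx gy rad_mm zlo zhi : circle centres in the lower and upper half, bottom z
gx,gy,rad,zl,zh=map(float,sys.argv[1:])
A=[]
for n in('side','scene'):
    p,d=get_image(n);P=cloud(n,d);A.append(P[(~np.isnan(P[...,0]))&(p.max(2)>38)])
A=np.vstack(A);near=np.hypot(A[:,0]-gx,A[:,1]-gy)<.045
for a,b in((zl,(zl+zh)/2),((zl+zh)/2,zh)):
    Q=A[near&(A[:,2]>a)&(A[:,2]<b)]
    s=least_squares(lambda p:np.hypot(*(Q[:,:2]-p).T)-rad/1e3,[gx,gy],loss='soft_l1',f_scale=.002);print('z',a,b,s.x.round(4),len(Q),np.abs(s.fun).mean().round(4))
B=A[np.hypot(*(A[:,:2]-s.x).T)<rad/1e3+.002];h=np.histogram(B[:,2],np.arange(-.01,.26,.01));print('z hist',dict(zip((h[1][:-1]*100).round().astype(int).tolist(),h[0].tolist())))
E
python3 fit.py .517 -.127 27 .09 .17
```

```text
z 0.09 0.13 [ 0.5141 -0.1269] 499 0.0013
z 0.13 0.17 [ 0.5144 -0.1271] 545 0.0012
z hist {-1: 0, 0: 137, 1: 1, 2: 0, 3: 0, 4: 0, 5: 0, 6: 0, 7: 43, 8: 116, 9: 123, 10: 105, 11: 120, 12: 117, 13: 123, 14: 131, 15: 130, 16: 127, 17: 129, 18: 114, 19: 93, 20: 96, 21: 208, 22: 146, 23: 30, 24: 19}
```

Request:
{"name": "send_rows", "arguments": {
  "moves": [
    [0,0,0,0,-3.7,0,0.3],
    [0,0,0,0,-3.7,0,0.3],
    [0,0,0,0,-3.7,0,0.3],
    [0,0,0,0,-3.6,0,0.3],
    [-1,0,0.1,0,0,0,0.3],
    [-2,0,0.2,0,0,0,0.3],
    [-3,0,0.3,0,0,0,0.3],
    [-3.5,0,0.3,0,0,0,0.3],
    [-3.5,0,0.3,0,0,0,0.3],
    [-3.5,0,0.3,0,0,0,0.3],
    [-3.5,0,0.3,0,0,0,0.3],
    [-3.5,0,0.3,0,0,0,0.3],
    [-3.5,0,0.3,0,0,0,0.3],
    [-3.5,0,0.3,0,0,0,0.3],
    [-3.5,0,0.3,0,0,0,0.3],
    [-3.5,0,0.3,0,0,0,0.3],
    [-3.5,0,0.3,0,0,0,0.3],
    [-3,0,0.3,0,0,0,0.3],
    [-2,0,0.2,0,0,0,0.3],
    [-1,0,0.1,0,0,0,0.3]
  ]
}}

```text
clock: 12.6
eef_pos: [0.5233, 0.3475, 0.1528]
ee_rot: [0.518, -0.482, 0.482, -0.517]
contact_force: [-0.4, 0.3, -3.9]
finger_gap: 0.0532
```

```bash
python3 go.py .528 .3694 .0805 4.05
```

```text
clock 12.60 pos [0.5233 0.3475 0.1528] th 4.10 gap 0.0532 F [-0.4  0.3 -3.9] j [0.47 0.27 1.65 0.   1.23 0.4 ]
turn rotvec [0.07 0.05 0.01] shift now [-2.15  7.23  0.63] after turn [-2.15  7.23  0.62]
```

Request:
{"name": "send_rows", "arguments": {
  "moves": [
    [-1,0,0.3,0,0,0,0.3],
    [-1.1,0,0.3,0,0,0,0.3],
    [0,1,0,0,0,0,0.3],
    [0,1.5,0,0,0,0,0.3],
    [0,0.5,0,0,0,0,0.3],
    [0,0,0,0,0,0,0.3],
    [0,0,0,0,0,0,0.3]
  ]
}}

```text
clock: 13.3
eef_pos: [0.5284, 0.3664, 0.1229]
ee_rot: [0.518, -0.482, 0.482, -0.517]
contact_force: [-0.3, -0.7, -3.4]
finger_gap: 0.0531
```

```bash
python3 go.py .528 .3694 .0805 4.05; python3 fit.py .525 .369 27 .07 .13
python3 - <<'E'
from h import *
p,d=get_image('side');q,_=get_image('scene')
cv2.imwrite('pics/c4.png',np.hstack([cv2.resize(p[160:384,130:354],(400,400)),cv2.resize(q[100:250,260:410],(400,400))])[:,:,::-1])
E
```

```text
clock 13.30 pos [0.5284 0.3664 0.1229] th 3.99 gap 0.0531 F [-0.3 -0.7 -3.4] j [ 0.5   0.33  1.63 -0.    1.18  0.43]
turn rotvec [ 0.06 -0.06  0.03] shift now [-0.31  4.24 -0.02] after turn [-0.3   4.24 -0.02]
z 0.07 0.1 [0.5282 0.3655] 446 0.0009
z 0.1 0.13 [0.5283 0.3657] 460 0.0009
z hist {-1: 5, 0: 484, 1: 0, 2: 0, 3: 0, 4: 57, 5: 130, 6: 139, 7: 146, 8: 134, 9: 154, 10: 145, 11: 152, 12: 147, 13: 167, 14: 151, 15: 135, 16: 120, 17: 141, 18: 398, 19: 239, 20: 44, 21: 18, 22: 24, 23: 9, 24: 1}
```

View pics/c4.png

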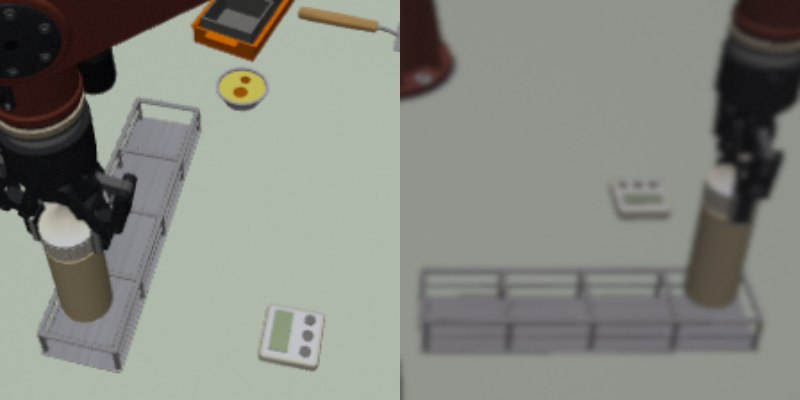

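The bottle is above the far-left bay, at (80,300) in the left crop and (715,290) in the right. It stands upright and about 4 mm off the bay centre. I'll correct that and lower it.

Request:
{"name": "send_rows", "arguments": {
  "moves": [
    [-0.35,0,-0.3,0,0,0,0.3],
    [0,0.5,0,0,0,0,0.3],
    [0,1,0,0,0,0,0.3],
    [0,1,0,0,0,0,0.3],
    [0,0.8,0,0,0,0,0.3],
    [0,0.5,0,0,0,0,0.3],
    [0,0.2,0,0,0,0,0.3],
    [0,0,0,0,0,0,0.3],
    [0,0,0,0,0,0,0.3]
  ]
}}

```text
clock: 14.4
eef_pos: [0.5259, 0.3706, 0.0839]
ee_rot: [-0.517, 0.482, -0.482, 0.518]
contact_force: [0.1, -0.0, -4.0]
finger_gap: 0.0531
```

```bash
python3 go.py .525 .3694 .0795 4.05; python3 fit.py .525 .369 27 .06 .12
```

```text
clock 14.40 pos [0.5259 0.3706 0.0839] th 4.03 gap 0.0531 F [ 0.1 -0.  -4. ] j [0.5  0.37 1.65 0.   1.12 0.43]
turn rotvec [-0.05 -0.02 -0.02] shift now [ 0.11  0.44 -0.09] after turn [ 0.11  0.44 -0.09]
z 0.06 0.09 [0.5255 0.3698] 443 0.0008
z 0.09 0.12 [0.5253 0.3695] 428 0.0009
z hist {-1: 0, 0: 83, 1: 102, 2: 108, 3: 112, 4: 134, 5: 136, 6: 136, 7: 148, 8: 149, 9: 138, 10: 136, 11: 130, 12: 98, 13: 115, 14: 364, 15: 239, 16: 39, 17: 15, 18: 18, 19: 8, 20: 0, 21: 4, 22: 5, 23: 0, 24: 0}
```

Centred. I'll creep down 4 mm and check the force.

Request:
{"name": "send_rows", "arguments": {
  "moves": [
    [0,0.2,0,0,0,0,0.3],
    [0,0.1,0,0,0,0,0.3],
    [0,0.1,0,0,0,0,0.3],
    [0,0,0,0,0,0,0.3],
    [0,0,0,0,0,0,0.3]
  ]
}}

```text
clock: 15.0
eef_pos: [0.5259, 0.3708, 0.0814]
ee_rot: [-0.517, 0.482, -0.482, 0.518]
contact_force: [-3.1, -0.8, 5.9]
finger_gap: 0.053
```

It touched the floor: force went from −4 to +6 N. Release and rise.

Request:
{"name": "send_rows", "arguments": {
  "moves": [
    [0,0,0,0,0,0,0.7],
    [0,0,0,0,0,0,0.8],
    [0,0,0,0,0,0,0.9],
    [0,0,0,0,0,0,1],
    [0,0,0,0,0,0,1],
    [0,0,0,0,0,0,1],
    [0,0,0,0,0,0,1],
    [0,-1,0,0,0,0,1],
    [0,-2,0,0,0,0,1],
    [0,-3,0,0,0,0,1],
    [0,-3,0,0,0,0,1],
    [0,-3,0,0,0,0,1],
    [0,-2,0,0,0,0,1],
    [0,-1,0,0,0,0,1],
    [0,0,0,0,0,0,1]
  ]
}}

```text
clock: 16.5
eef_pos: [0.5266, 0.371, 0.2322]
ee_rot: [-0.516, 0.482, -0.483, 0.519]
contact_force: [0.5, 0.8, -0.1]
finger_gap: 0.0854
```

```bash
python3 fit.py .525 .369 27 .06 .12;python3 go.py .5 -.2165 .19 -10.7
```

```text
z 0.06 0.09 [0.5257 0.3701] 432 0.0009
z 0.09 0.12 [0.5255 0.3698] 469 0.0009
z hist {-1: 2, 0: 89, 1: 101, 2: 106, 3: 123, 4: 130, 5: 140, 6: 133, 7: 143, 8: 144, 9: 155, 10: 148, 11: 155, 12: 144, 13: 168, 14: 623, 15: 229, 16: 53, 17: 29, 18: 0, 19: 0, 20: 0, 21: 0, 22: 0, 23: 0, 24: 0}
clock 16.60 pos [0.5249 0.3701 0.2286] th 4.03 gap 0.0851 F [-0.  -0.3 -0.2] j [ 0.5   0.23  1.54 -0.    1.37  0.43]
turn rotvec [ 0.07 14.73  0.04] shift now [58.33  3.9  -6.6 ] after turn [58.1   3.86  8.44]
```

Tall bottle is upright in bay 1. Next the short bottle.

Request:
{"name": "send_rows", "arguments": {
  "moves": [
    [2,0,-0.3,0,0,0,1],
    [4,0,-0.4,0,0,0,1],
    [4,0,-0.5,0,0,0,1],
    [4,0,-0.5,0,0,0,1],
    [4,0,-0.5,0,0,0,1],
    [4,0,-0.5,0,0,0,1],
    [4,0,-0.5,0,0,0,1],
    [4,0,-0.5,0,0,0,1],
    [4,0,-0.5,0,0,0,1],
    [4,0,-0.5,0,0,0,1],
    [4,0,-0.5,0,0,0,1],
    [4,0,-0.5,0,0,0,1],
    [4,0,-0.5,0,0,0,1],
    [4,0,-0.5,0,0,0,1],
    [3,0,-0.2,0,0,0,1],
    [1.3,0,-0.2,0,0,0,1],
    [0,1,0,0,7.3,0,1],
    [0,1,0,0,7.4,0,1],
    [0,0,0,0,0,0,1],
    [0,0,0,0,0,0,1]
  ]
}}

```text
clock: 18.6
eef_pos: [0.495, -0.2151, 0.2084]
ee_rot: [-0.453, 0.544, -0.543, 0.452]
contact_force: [-0.1, -0.4, -0.0]
finger_gap: 0.0851
```

```bash
python3 go.py .5 -.2165 .043 -10.7; python3 fit.py .5 -.2165 27 .06 .1
```

```text
clock 18.60 pos [ 0.495  -0.2151  0.2084] th -10.47 gap 0.0851 F [-0.1 -0.4 -0. ] j [-0.54  0.03  1.81  0.    1.31 -0.36]
turn rotvec [ 0.14  0.23 -0.07] shift now [ 0.06 16.54  0.56] after turn [ 0.04 16.54  0.52]
z 0.06 0.08 [ 0.5002 -0.2162] 221 0.0011
z 0.08 0.1 [ 0.5001 -0.2159] 244 0.0013
z hist {-1: 0, 0: 0, 1: 6, 2: 26, 3: 72, 4: 102, 5: 107, 6: 102, 7: 104, 8: 110, 9: 116, 10: 121, 11: 282, 12: 80, 13: 28, 14: 8, 15: 0, 16: 0, 17: 0, 18: 0, 19: 0, 20: 0, 21: 0, 22: 0, 23: 0, 24: 0}
```

Request:
{"name": "send_rows", "arguments": {
  "moves": [
    [0,0,0.5,0,0.2,0,1],
    [0,2,0,0,0,0,1],
    [0,2,0,0,0,0,1],
    [0,2,0,0,0,0,1],
    [0,2,0,0,0,0,1],
    [0,2,0,0,0,0,1],
    [0,2,0,0,0,0,1],
    [0,1.5,0,0,0,0,1],
    [0,1,0,0,0,0,1],
    [0,1,0,0,0,0,1],
    [0,0.6,0,0,0,0,1],
    [0,0.3,0,0,0,0,1],
    [0,0,0,0,0,0,1],
    [0,0,0,0,0,0,1]
  ]
}}

```text
clock: 20.1
eef_pos: [0.501, -0.2175, 0.0461]
ee_rot: [0.45, -0.545, 0.546, -0.451]
contact_force: [0.9, 0.8, 1.0]
finger_gap: 0.0853
```

```bash
python3 go.py .5 -.2165 .043 -10.7
```

```text
clock 20.10 pos [ 0.501  -0.2175  0.0461] th -10.87 gap 0.0853 F [0.9 0.8 1. ] j [-0.54  0.24  1.91 -0.    0.99 -0.35]
turn rotvec [-0.06 -0.17  0.02] shift now [-0.07  0.31 -0.12] after turn [-0.07  0.31 -0.12]
```

Request:
{"name": "send_rows", "arguments": {
  "moves": [
    [0,0.2,0,0,0,0,1],
    [0,0,0,0,0,0,0.3],
    [0,0,0,0,0,0,0.3],
    [0,0,0,0,0,0,0.3],
    [0,0,0,0,0,0,0.3],
    [0,0,0,0,0,0,0.3],
    [0,0,0,0,0,0,0.3],
    [0,0,0,0,0,0,0.3],
    [0,-0.5,0,0,0,0,0.3],
    [0,-1,0,0,0,0,0.3],
    [0,-1.5,0,0,0,0,0.3],
    [0,-2,0,0,0,0,0.3],
    [0,-1.5,0,0,0,0,0.3],
    [0,-1,0,0,0,0,0.3],
    [0,0,0,0,-3.7,0,0.3],
    [0,0,0,0,-3.7,0,0.3],
    [0,0,0,0,-3.7,0,0.3],
    [0,0,0,0,-3.6,0,0.3],
    [0,0,0,0,0,0,0.3]
  ]
}}

```text
clock: 22.0
eef_pos: [0.5004, -0.217, 0.1187]
ee_rot: [0.516, -0.483, 0.483, -0.516]
contact_force: [0.6, 0.7, -1.9]
finger_gap: 0.0531
```

```bash
python3 go.py .531 .2856 .115 4.05; python3 fit.py .5 -.2165 27 .085 .14
```

```text
clock 22.00 pos [ 0.5004 -0.217   0.1187] th 3.83 gap 0.0531 F [ 0.6  0.7 -1.9] j [-0.54  0.14  1.87  0.    1.13 -0.6 ]
turn rotvec [ 0.01 -0.22 -0.01] shift now [-49.95   0.37   6.41] after turn [-49.92   0.37   6.61]
z 0.085 0.11250000000000002 [ 0.4995 -0.2162] 336 0.0013
z 0.11250000000000002 0.14 [ 0.4997 -0.2163] 343 0.0013
z hist {-1: 0, 0: 131, 1: 5, 2: 0, 3: 0, 4: 0, 5: 0, 6: 0, 7: 1, 8: 95, 9: 106, 10: 102, 11: 114, 12: 115, 13: 112, 14: 120, 15: 89, 16: 90, 17: 90, 18: 183, 19: 126, 20: 27, 21: 19, 22: 25, 23: 1, 24: 6}
```

Request:
{"name": "send_rows", "arguments": {
  "moves": [
    [-1,0,0.1,0,-0.2,0,0.3],
    [-2,0,0.3,0,0,0,0.3],
    [-3,0,0.4,0,0,0,0.3],
    [-3.5,0,0.4,0,0,0,0.3],
    [-3.5,0,0.4,0,0,0,0.3],
    [-3.5,0,0.4,0,0,0,0.3],
    [-3.5,0,0.5,0,0,0,0.3],
    [-3.5,0,0.5,0,0,0,0.3],
    [-3.5,0,0.5,0,0,0,0.3],
    [-3.5,0,0.5,0,0,0,0.3],
    [-3.5,0,0.5,0,0,0,0.3],
    [-3.5,0,0.5,0,0,0,0.3],
    [-3.5,0,0.5,0,0,0,0.3],
    [-3.5,0,0.5,0,0,0,0.3],
    [-3,0,0.4,0,0,0,0.3],
    [-1.5,0,0.2,0,0,0,0.3],
    [-0.4,0,0,0,0,0,0.3],
    [0,0,0,0,0,0,0.3],
    [0,0,0,0,0,0,0.3]
  ]
}}

```text
clock: 24.0
eef_pos: [0.5314, 0.279, 0.1182]
ee_rot: [0.517, -0.482, 0.482, -0.517]
contact_force: [-0.2, 0.5, -2.7]
finger_gap: 0.0533
```

```bash
python3 go.py .531 .2856 .045 4.05; python3 fit.py .531 .28 27 .08 .13
```

```text
clock 24.00 pos [0.5314 0.279  0.1182] th 3.98 gap 0.0533 F [-0.2  0.5 -2.7] j [ 0.37  0.25  1.74 -0.    1.15  0.3 ]
turn rotvec [ 0.05 -0.07  0.05] shift now [-0.67  7.32  0.01] after turn [-0.66  7.32  0.01]
z 0.08 0.10500000000000001 [0.5308 0.2798] 336 0.001
z 0.10500000000000001 0.13 [0.531  0.2799] 386 0.0009
z hist {-1: 3, 0: 575, 1: 0, 2: 0, 3: 0, 4: 0, 5: 0, 6: 0, 7: 0, 8: 120, 9: 133, 10: 149, 11: 155, 12: 152, 13: 150, 14: 140, 15: 127, 16: 115, 17: 112, 18: 352, 19: 206, 20: 42, 21: 20, 22: 24, 23: 5, 24: 6}
```

Request:
{"name": "send_rows", "arguments": {
  "moves": [
    [-0.3,0,0,0,0,0,0.3],
    [-0.3,0.5,0,0,0,0,0.3],
    [0,1,0,0,0,0,0.3],
    [0,1.5,0,0,0,0,0.3],
    [0,1.5,0,0,0,0,0.3],
    [0,1,0,0,0,0,0.3],
    [0,0.8,0,0,0,0,0.3],
    [0,0.5,0,0,0,0,0.3],
    [0,0.3,0,0,0,0,0.3],
    [0,0,0,0,0,0,0.3],
    [0,0,0,0,0,0,0.3]
  ]
}}

```text
clock: 25.2
eef_pos: [0.5318, 0.2865, 0.0481]
ee_rot: [-0.517, 0.482, -0.482, 0.518]
contact_force: [-0.3, -0.4, -1.9]
finger_gap: 0.0531
```

```bash
python3 go.py .531 .2856 .041 4.05; python3 fit.py .531 .285 27 .055 .1
```

```text
clock 25.20 pos [0.5318 0.2865 0.0481] th 4.03 gap 0.0531 F [-0.3 -0.4 -1.9] j [0.38 0.34 1.77 0.   1.03 0.31]
turn rotvec [-0.06 -0.02 -0.02] shift now [ 0.08  0.71 -0.08] after turn [ 0.08  0.71 -0.08]
z 0.055 0.0775 [0.5314 0.2872] 260 0.0011
z 0.0775 0.1 [0.5328 0.2879] 279 0.0022
z hist {-1: 2, 0: 79, 1: 57, 2: 74, 3: 99, 4: 109, 5: 110, 6: 122, 7: 99, 8: 101, 9: 100, 10: 112, 11: 290, 12: 189, 13: 31, 14: 19, 15: 25, 16: 9, 17: 7, 18: 8, 19: 0, 20: 0, 21: 0, 22: 0, 23: 0, 24: 2}
```

Request:
{"name": "send_rows", "arguments": {
  "moves": [
    [0,0.3,0,0,0,0,0.3],
    [0,0.2,0,0,0,0,0.3],
    [0,0.1,0,0,0,0,0.3],
    [0,0,0,0,0,0,0.3],
    [0,0,0,0,0,0,0.3]
  ]
}}

```text
clock: 25.8
eef_pos: [0.5312, 0.2862, 0.0414]
ee_rot: [0.517, -0.482, 0.482, -0.517]
contact_force: [-0.7, -0.2, -1.9]
finger_gap: 0.053
```

Request:
{"name": "send_rows", "arguments": {
  "moves": [
    [0,0.1,0,0,0,0,0.3],
    [0,0.1,0,0,0,0,0.3],
    [0,0,0,0,0,0,0.3],
    [0,0,0,0,0,0,0.3]
  ]
}}

```text
clock: 26.2
eef_pos: [0.5315, 0.2864, 0.0409]
ee_rot: [-0.517, 0.482, -0.482, 0.517]
contact_force: [-3.1, -2.6, 5.4]
finger_gap: 0.0533
```

Touched down. Release and rise.

Request:
{"name": "send_rows", "arguments": {
  "moves": [
    [0,0,0,0,0,0,0.7],
    [0,0,0,0,0,0,0.8],
    [0,0,0,0,0,0,0.9],
    [0,0,0,0,0,0,1],
    [0,0,0,0,0,0,1],
    [0,0,0,0,0,0,1],
    [0,0,0,0,0,0,1],
    [0,-1,0,0,0,0,1],
    [0,-2,0,0,0,0,1],
    [0,-3,0,0,0,0,1],
    [0,-3,0,0,0,0,1],
    [0,-3,0,0,0,0,1],
    [0,-2,0,0,0,0,1],
    [0,-1,0,0,0,0,1],
    [0,0,0,0,0,0,1]
  ]
}}

```text
clock: 27.7
eef_pos: [0.5325, 0.2868, 0.192]
ee_rot: [-0.516, 0.481, -0.483, 0.519]
contact_force: [-0.4, 0.5, 0.1]
finger_gap: 0.0854
```

```bash
python3 fit.py .531 .286 27 .05 .1;python3 go.py .485 -.298 .17 -10.7
```

```text
z 0.05 0.07500000000000001 [0.5311 0.2872] 295 0.001
z 0.07500000000000001 0.1 [0.5312 0.2875] 326 0.001
z hist {-1: 1, 0: 75, 1: 70, 2: 70, 3: 106, 4: 110, 5: 105, 6: 123, 7: 116, 8: 124, 9: 139, 10: 303, 11: 449, 12: 70, 13: 38, 14: 1, 15: 0, 16: 0, 17: 0, 18: 0, 19: 0, 20: 0, 21: 0, 22: 0, 23: 0, 24: 0}
clock 27.80 pos [0.5306 0.286  0.1887] th 4.03 gap 0.0856 F [ 0.6  0.7 -0.5] j [ 0.38  0.18  1.68 -0.    1.28  0.31]
turn rotvec [ 0.07 14.73  0.03] shift now [57.94  1.9  -8.66] after turn [58.23  1.87  6.36]
```

Request:
{"name": "send_rows", "arguments": {
  "moves": [
    [2,0,-0.3,0,0,0,1],
    [4,0,-0.6,0,0,0,1],
    [4,0,-0.6,0,0,0,1],
    [4,0,-0.6,0,0,0,1],
    [4,0,-0.6,0,0,0,1],
    [4,0,-0.6,0,0,0,1],
    [4,0,-0.6,0,0,0,1],
    [4,0,-0.6,0,0,0,1],
    [4,0,-0.6,0,0,0,1],
    [4,0,-0.6,0,0,0,1],
    [4,0,-0.6,0,0,0,1],
    [4,0,-0.6,0,0,0,1],
    [4,0,-0.6,0,0,0,1],
    [4,0,-0.6,0,0,0,1],
    [3,0,-0.4,0,0,0,1],
    [0.9,0,-0.2,0,0,0,1],
    [0,0,0,0,7.3,0,1],
    [0,0,0,0,7.4,0,1],
    [0,0,0,0,0,0,1],
    [0,0,0,0,0,0,1]
  ]
}}

```text
clock: 29.8
eef_pos: [0.4846, -0.2963, 0.1883]
ee_rot: [-0.452, 0.544, -0.543, 0.452]
contact_force: [-0.4, 0.4, 0.5]
finger_gap: 0.0856
```

```bash
python3 go.py .485 -.298 .032 -10.7; python3 fit.py .485 -.298 26 .06 .1
```

```text
clock 29.80 pos [ 0.4846 -0.2963  0.1883] th -10.48 gap 0.0856 F [-0.4  0.4  0.5] j [-0.67  0.11  1.76  0.    1.27 -0.49]
turn rotvec [ 0.12  0.22 -0.08] shift now [ 0.18 15.63  0.1 ] after turn [ 0.16 15.63  0.07]
z 0.06 0.08 [ 0.485  -0.2982] 218 0.0014
z 0.08 0.1 [ 0.4846 -0.2981] 216 0.0013
z hist {-1: 0, 0: 0, 1: 5, 2: 23, 3: 67, 4: 81, 5: 96, 6: 95, 7: 104, 8: 93, 9: 100, 10: 352, 11: 10, 12: 0, 13: 0, 14: 0, 15: 0, 16: 0, 17: 0, 18: 0, 19: 0, 20: 0, 21: 0, 22: 0, 23: 0, 24: 0}
```

Request:
{"name": "send_rows", "arguments": {
  "moves": [
    [0.2,0.5,0.1,0,0.2,0,1],
    [0,2,0,0,0,0,1],
    [0,2,0,0,0,0,1],
    [0,2.5,0,0,0,0,1],
    [0,2.5,0,0,0,0,1],
    [0,2.5,0,0,0,0,1],
    [0,1.5,0,0,0,0,1],
    [0,1,0,0,0,0,1],
    [0,0.7,0,0,0,0,1],
    [0,0.4,0,0,0,0,1],
    [0,0,0,0,0,0,1],
    [0,0,0,0,0,0,0.3],
    [0,0,0,0,0,0,0.3],
    [0,0,0,0,0,0,0.3],
    [0,0,0,0,0,0,0.3],
    [0,0,0,0,0,0,0.3],
    [0,0,0,0,0,0,0.3],
    [0,0,0,0,0,0,0.3]
  ]
}}

```text
clock: 31.7
eef_pos: [0.4861, -0.3, 0.0345]
ee_rot: [0.45, -0.545, 0.545, -0.45]
contact_force: [-1.3, 0.7, 4.4]
finger_gap: 0.051
```

Request:
{"name": "send_rows", "arguments": {
  "moves": [
    [0,-0.5,0,0,0,0,0.3],
    [0,-1,0,0,0,0,0.3],
    [0,-1.5,0,0,0,0,0.3],
    [0,-2,0,0,0,0,0.3],
    [0,-1.5,0,0,0,0,0.3],
    [0,-1,0,0,0,0,0.3],
    [0,0,0,0,-3.7,0,0.3],
    [0,0,0,0,-3.7,0,0.3],
    [0,0,0,0,-3.7,0,0.3],
    [0,0,0,0,-3.6,0,0.3],
    [0,0,0,0,0,0,0.3]
  ]
}}

```text
clock: 32.8
eef_pos: [0.4857, -0.2994, 0.1087]
ee_rot: [-0.516, 0.483, -0.483, 0.516]
contact_force: [-0.8, -0.1, -2.1]
finger_gap: 0.0518
```

```bash
python3 go.py .537 .2018 .105 4.05; python3 fit.py .485 -.298 26 .085 .12
```

```text
clock 32.80 pos [ 0.4857 -0.2994  0.1087] th 3.83 gap 0.0518 F [-0.8 -0.1 -2.1] j [-0.68  0.2   1.82  0.    1.12 -0.74]
turn rotvec [ 0.01 -0.22 -0.01] shift now [-49.67   0.37   8.47] after turn [-49.64   0.37   8.66]
z 0.085 0.10250000000000001 [ 0.4841 -0.2978] 197 0.0013
z 0.10250000000000001 0.12 [ 0.484  -0.2981] 192 0.0012
z hist {-1: 0, 0: 94, 1: 3, 2: 0, 3: 0, 4: 0, 5: 0, 6: 0, 7: 3, 8: 78, 9: 100, 10: 105, 11: 100, 12: 93, 13: 97, 14: 83, 15: 84, 16: 74, 17: 169, 18: 119, 19: 4, 20: 13, 21: 15, 22: 0, 23: 0, 24: 4}
```

Request:
{"name": "send_rows", "arguments": {
  "moves": [
    [-1,0,0.2,0,-0.2,0,0.3],
    [-2,0,0.4,0,0,0,0.3],
    [-3,0,0.5,0,0,0,0.3],
    [-3.5,0,0.6,0,0,0,0.3],
    [-3.5,0,0.6,0,0,0,0.3],
    [-3.5,0,0.6,0,0,0,0.3],
    [-3.5,0,0.6,0,0,0,0.3],
    [-3.5,0,0.6,0,0,0,0.3],
    [-3.5,0,0.6,0,0,0,0.3],
    [-3.5,0,0.6,0,0,0,0.3],
    [-3.5,0,0.6,0,0,0,0.3],
    [-3.5,0,0.6,0,0,0,0.3],
    [-3.5,0,0.6,0,0,0,0.3],
    [-3.5,0,0.6,0,0,0,0.3],
    [-3,0,0.6,0,0,0,0.3],
    [-1.5,0,0.3,0,0,0,0.3],
    [-0.6,0,0.1,0,0,0,0.3],
    [0,0,0,0,0,0,0.3],
    [0,0,0,0,0,0,0.3]
  ]
}}

```text
clock: 34.8
eef_pos: [0.5374, 0.2003, 0.1083]
ee_rot: [0.517, -0.482, 0.482, -0.517]
contact_force: [-0.2, -0.7, -1.4]
finger_gap: 0.051
```

```bash
python3 go.py .537 .2018 .0315 4.05; python3 fit.py .537 .198 26 .08 .12
```

```text
clock 34.80 pos [0.5374 0.2003 0.1083] th 3.99 gap 0.0510 F [-0.2 -0.7 -1.4] j [ 0.23  0.21  1.81 -0.    1.12  0.17]
turn rotvec [ 0.04 -0.06  0.05] shift now [-0.16  7.68 -0.03] after turn [-0.16  7.68 -0.03]
z 0.08 0.1 [0.5358 0.2027] 259 0.001
z 0.1 0.12 [0.5362 0.2028] 281 0.0009
z hist {-1: 14, 0: 395, 1: 0, 2: 0, 3: 0, 4: 0, 5: 0, 6: 0, 7: 1, 8: 117, 9: 137, 10: 128, 11: 147, 12: 145, 13: 129, 14: 112, 15: 120, 16: 105, 17: 285, 18: 224, 19: 2, 20: 7, 21: 12, 22: 8, 23: 14, 24: 15}
```

Request:
{"name": "send_rows", "arguments": {
  "moves": [
    [0,0.5,0,0,0,0,0.3],
    [0,1,0,0,0,0,0.3],
    [0,1.5,0,0,0,0,0.3],
    [0,1.5,0,0,0,0,0.3],
    [0,1,0,0,0,0,0.3],
    [0,0.8,0,0,0,0,0.3],
    [0,0.5,0,0,0,0,0.3],
    [0,0.3,0,0,0,0,0.3],
    [0,0.2,0,0,0,0,0.3],
    [0,0.1,0,0,0,0,0.3],
    [0,0,0,0,0,0,0.3],
    [0,0,0,0,0,0,0.3]
  ]
}}

```text
clock: 36.1
eef_pos: [0.5381, 0.2014, 0.035]
ee_rot: [-0.517, 0.482, -0.482, 0.518]
contact_force: [0.5, 0.5, -1.6]
finger_gap: 0.0509
```

Request:
{"name": "send_rows", "arguments": {
  "moves": [
    [0,0.1,0,0,0,0,0.3],
    [0,0.1,0,0,0,0,0.3],
    [0,0,0,0,0,0,0.3],
    [0,0,0,0,0,0,0.3]
  ]
}}

```text
clock: 36.5
eef_pos: [0.5376, 0.2013, 0.0324]
ee_rot: [0.517, -0.482, 0.482, -0.517]
contact_force: [-0.2, -0.2, -2.6]
finger_gap: 0.0514
```

Request:
{"name": "send_rows", "arguments": {
  "moves": [
    [0,0.1,0,0,0,0,0.3],
    [0,0.1,0,0,0,0,0.3],
    [0,0,0,0,0,0,0.3],
    [0,0,0,0,0,0,0.3]
  ]
}}

```text
clock: 36.9
eef_pos: [0.538, 0.2014, 0.0316]
ee_rot: [-0.517, 0.482, -0.482, 0.517]
contact_force: [-2.6, 0.1, 5.7]
finger_gap: 0.0513
```

Touched down. Release and rise.

Request:
{"name": "send_rows", "arguments": {
  "moves": [
    [0,0,0,0,0,0,0.7],
    [0,0,0,0,0,0,0.8],
    [0,0,0,0,0,0,0.9],
    [0,0,0,0,0,0,1],
    [0,0,0,0,0,0,1],
    [0,0,0,0,0,0,1],
    [0,0,0,0,0,0,1],
    [0,-1,0,0,0,0,1],
    [0,-2,0,0,0,0,1],
    [0,-3,0,0,0,0,1],
    [0,-3,0,0,0,0,1],
    [0,-3,0,0,0,0,1],
    [0,-2,0,0,0,0,1],
    [0,-1,0,0,0,0,1],
    [0,0,0,0,0,0,1]
  ]
}}

```text
clock: 38.4
eef_pos: [0.5391, 0.2017, 0.183]
ee_rot: [-0.516, 0.481, -0.483, 0.519]
contact_force: [0.2, 0.1, -0.3]
finger_gap: 0.0851
```

```bash
python3 fit.py .537 .202 26 .05 .1;python3 go.py .467 -.38 .18 -10.7
```

```text
z 0.05 0.07500000000000001 [0.5364 0.2038] 312 0.001
z 0.07500000000000001 0.1 [0.5365 0.204 ] 349 0.001
z hist {-1: 1, 0: 65, 1: 61, 2: 50, 3: 91, 4: 96, 5: 102, 6: 132, 7: 136, 8: 114, 9: 154, 10: 608, 11: 0, 12: 0, 13: 0, 14: 0, 15: 0, 16: 0, 17: 0, 18: 0, 19: 0, 20: 0, 21: 0, 22: 0, 23: 0, 24: 0}
clock 38.50 pos [0.5371 0.2012 0.1797] th 4.03 gap 0.0852 F [ 0.7 -0.  -1.8] j [0.24 0.13 1.76 0.   1.26 0.17]
turn rotvec [ 0.07 14.73  0.02] shift now [ 57.48  -0.   -11.08] after turn [ 5.841e+01 -3.000e-02  3.900e+00]
```

Now the dredger: shift x +57.5, z −11.

Request:
{"name": "send_rows", "arguments": {
  "moves": [
    [2,0,-0.4,0,0,0,1],
    [4,0,-0.8,0,0,0,1],
    [4,0,-0.8,0,0,0,1],
    [4,0,-0.8,0,0,0,1],
    [4,0,-0.8,0,0,0,1],
    [4,0,-0.8,0,0,0,1],
    [4,0,-0.8,0,0,0,1],
    [4,0,-0.8,0,0,0,1],
    [4,0,-0.8,0,0,0,1],
    [4,0,-0.8,0,0,0,1],
    [4,0,-0.8,0,0,0,1],
    [4,0,-0.8,0,0,0,1],
    [4,0,-0.8,0,0,0,1],
    [4,0,-0.7,0,0,0,1],
    [3,0,-0.4,0,0,0,1],
    [0.5,0,0,0,0,0,1],
    [0,0,0,0,7.3,0,1],
    [0,0,0,0,7.4,0,1],
    [0,0,0,0,0,0,1],
    [0,0,0,0,0,0,1]
  ]
}}

```text
clock: 40.5
eef_pos: [0.467, -0.3787, 0.1792]
ee_rot: [-0.452, 0.544, -0.543, 0.452]
contact_force: [-0.6, -0.9, 0.3]
finger_gap: 0.0855
```

```bash
python3 go.py .467 -.38 .036 -10.7; python3 fit.py .467 -.38 28 .06 .095
```

```text
clock 40.50 pos [ 0.467  -0.3787  0.1792] th -10.47 gap 0.0855 F [-0.6 -0.9  0.3] j [-0.8   0.19  1.69  0.    1.27 -0.62]
turn rotvec [ 0.11  0.23 -0.1 ] shift now [ 0.15 14.32  0.05] after turn [ 0.12 14.32  0.02]
z 0.06 0.0775 [ 0.4672 -0.3797] 202 0.0015
z 0.0775 0.095 [ 0.4668 -0.3797] 197 0.0016
z hist {-1: 0, 0: 0, 1: 0, 2: 7, 3: 71, 4: 88, 5: 101, 6: 102, 7: 96, 8: 96, 9: 106, 10: 121, 11: 231, 12: 66, 13: 0, 14: 0, 15: 0, 16: 0, 17: 0, 18: 0, 19: 0, 20: 0, 21: 0, 22: 0, 23: 0, 24: 0}
```

Request:
{"name": "send_rows", "arguments": {
  "moves": [
    [0.1,0.5,0,0,0.2,0,1],
    [0,2,0,0,0,0,1],
    [0,2,0,0,0,0,1],
    [0,2,0,0,0,0,1],
    [0,2.2,0,0,0,0,1],
    [0,2,0,0,0,0,1],
    [0,1.5,0,0,0,0,1],
    [0,1,0,0,0,0,1],
    [0,0.7,0,0,0,0,1],
    [0,0.4,0,0,0,0,1],
    [0,0,0,0,0,0,1],
    [0,0,0,0,0,0,0.3],
    [0,0,0,0,0,0,0.3],
    [0,0,0,0,0,0,0.3],
    [0,0,0,0,0,0,0.3],
    [0,0,0,0,0,0,0.3],
    [0,0,0,0,0,0,0.3],
    [0,0,0,0,0,0,0.3]
  ],
  "force": 45
}}

```text
clock: 42.4
eef_pos: [0.4678, -0.3818, 0.0387]
ee_rot: [0.45, -0.544, 0.546, -0.45]
contact_force: [-1.6, 0.3, 6.1]
finger_gap: 0.055
```

Request:
{"name": "send_rows", "arguments": {
  "moves": [
    [0,-0.5,0,0,0,0,0.3],
    [0,-1,0,0,0,0,0.3],
    [0,-1.5,0,0,0,0,0.3],
    [0,-2,0,0,0,0,0.3],
    [0,-1.5,0,0,0,0,0.3],
    [0,-1,0,0,0,0,0.3],
    [0,0,0,0,-3.7,0,0.3],
    [0,0,0,0,-3.7,0,0.3],
    [0,0,0,0,-3.7,0,0.3],
    [0,0,0,0,-3.6,0,0.3],
    [0,0,0,0,0,0,0.3]
  ]
}}

```text
clock: 43.5
eef_pos: [0.4671, -0.3809, 0.1127]
ee_rot: [-0.516, 0.483, -0.483, 0.516]
contact_force: [-0.4, 0.3, -1.8]
finger_gap: 0.0548
```

```bash
python3 go.py .543 .118 .105 4.05; python3 fit.py .467 -.38 28 .085 .12
```

```text
clock 43.50 pos [ 0.4671 -0.3809  0.1127] th 3.82 gap 0.0548 F [-0.4  0.3 -1.8] j [-0.8   0.26  1.74  0.    1.14 -0.87]
turn rotvec [ 0.01 -0.23 -0.01] shift now [-49.27   0.78  10.9 ] after turn [-49.23   0.77  11.09]
z 0.085 0.10250000000000001 [ 0.4661 -0.3791] 193 0.0014
z 0.10250000000000001 0.12 [ 0.4662 -0.3793] 207 0.0015
z hist {-1: 0, 0: 88, 1: 5, 2: 0, 3: 0, 4: 0, 5: 0, 6: 0, 7: 4, 8: 91, 9: 106, 10: 100, 11: 105, 12: 98, 13: 102, 14: 91, 15: 78, 16: 82, 17: 81, 18: 148, 19: 132, 20: 2, 21: 11, 22: 4, 23: 1, 24: 3}
```

Request:
{"name": "send_rows", "arguments": {
  "moves": [
    [-1,0,0.3,0,-0.2,0,0.3],
    [-2,0,0.5,0,0,0,0.3],
    [-3,0,0.7,0,0,0,0.3],
    [-3.5,0,0.8,0,0,0,0.3],
    [-3.5,0,0.8,0,0,0,0.3],
    [-3.5,0,0.8,0,0,0,0.3],
    [-3.5,0,0.8,0,0,0,0.3],
    [-3.5,0,0.8,0,0,0,0.3],
    [-3.5,0,0.8,0,0,0,0.3],
    [-3.5,0,0.8,0,0,0,0.3],
    [-3.5,0,0.8,0,0,0,0.3],
    [-3.5,0,0.8,0,0,0,0.3],
    [-3.5,0,0.8,0,0,0,0.3],
    [-3.5,0,0.8,0,0,0,0.3],
    [-3,0,0.5,0,0,0,0.3],
    [-1.5,0,0.2,0,0,0,0.3],
    [-0.2,0,0.1,0,0,0,0.3],
    [0,0,0,0,0,0,0.3],
    [0,0,0,0,0,0,0.3]
  ]
}}

```text
clock: 45.5
eef_pos: [0.5431, 0.1165, 0.1124]
ee_rot: [0.517, -0.482, 0.482, -0.517]
contact_force: [0.3, -0.2, -1.8]
finger_gap: 0.0551
```

```bash
python3 go.py .543 .118 .036 4.05; python3 fit.py .543 .118 28 .08 .12
```

```text
clock 45.50 pos [0.5431 0.1165 0.1124] th 3.98 gap 0.0551 F [ 0.3 -0.2 -1.8] j [ 0.09  0.16  1.85 -0.    1.13  0.02]
turn rotvec [ 0.03 -0.07  0.04] shift now [-0.15  7.64  0.01] after turn [-0.15  7.64  0.  ]
z 0.08 0.1 [0.5419 0.1189] 275 0.001
z 0.1 0.12 [0.5421 0.1191] 296 0.001
z hist {-1: 11, 0: 385, 1: 0, 2: 0, 3: 0, 4: 0, 5: 0, 6: 0, 7: 7, 8: 130, 9: 132, 10: 146, 11: 142, 12: 151, 13: 144, 14: 128, 15: 126, 16: 127, 17: 124, 18: 257, 19: 195, 20: 7, 21: 11, 22: 4, 23: 16, 24: 26}
```

Request:
{"name": "send_rows", "arguments": {
  "moves": [
    [0,0.5,0,0,0,0,0.3],
    [0,1,0,0,0,0,0.3],
    [0,1.5,0,0,0,0,0.3],
    [0,1.5,0,0,0,0,0.3],
    [0,1,0,0,0,0,0.3],
    [0,0.8,0,0,0,0,0.3],
    [0,0.5,0,0,0,0,0.3],
    [0,0.3,0,0,0,0,0.3],
    [0,0.2,0,0,0,0,0.3],
    [0,0.1,0,0,0,0,0.3],
    [0,0,0,0,0,0,0.3],
    [0,0,0,0,0,0,0.3]
  ]
}}

```text
clock: 46.8
eef_pos: [0.5438, 0.1176, 0.039]
ee_rot: [-0.517, 0.482, -0.482, 0.518]
contact_force: [-0.4, -0.4, -2.5]
finger_gap: 0.0554
```

Request:
{"name": "send_rows", "arguments": {
  "moves": [
    [0,0.1,0,0,0,0,0.3],
    [0,0.1,0,0,0,0,0.3],
    [0,0,0,0,0,0,0.3],
    [0,0,0,0,0,0,0.3]
  ]
}}

```text
clock: 47.2
eef_pos: [0.5433, 0.1176, 0.0365]
ee_rot: [0.517, -0.482, 0.482, -0.517]
contact_force: [-0.7, 0.3, -0.7]
finger_gap: 0.0548
```

Request:
{"name": "send_rows", "arguments": {
  "moves": [
    [0,0.1,0,0,0,0,0.3],
    [0,0.1,0,0,0,0,0.3],
    [0,0,0,0,0,0,0.3],
    [0,0,0,0,0,0,0.3]
  ]
}}

```text
clock: 47.6
eef_pos: [0.5436, 0.1176, 0.0357]
ee_rot: [0.517, -0.482, 0.482, -0.517]
contact_force: [-2.9, -0.4, 5.5]
finger_gap: 0.0548
```

Request:
{"name": "send_rows", "arguments": {
  "moves": [
    [0,0,0,0,0,0,0.7],
    [0,0,0,0,0,0,0.8],
    [0,0,0,0,0,0,0.9],
    [0,0,0,0,0,0,1],
    [0,0,0,0,0,0,1],
    [0,0,0,0,0,0,1],
    [0,0,0,0,0,0,1],
    [0,-1,0,0,0,0,1],
    [0,-2,0,0,0,0,1],
    [0,-3,0,0,0,0,1],
    [0,-3,0,0,0,0,1],
    [0,-3,0,0,0,0,1],
    [2,-2,0,0,0,0,1],
    [3,-1,0,0,0,0,1],
    [3,0,0,0,0,0,1],
    [3,0,0,0,0,0,1],
    [2,0,0,0,0,0,1],
    [0,0,0,0,0,0,1],
    [0,0,0,0,0,0,1]
  ]
}}

```text
clock: 49.5
eef_pos: [0.5526, -0.0121, 0.1851]
ee_rot: [-0.517, 0.482, -0.482, 0.517]
contact_force: [-0.4, 0.1, 0.9]
finger_gap: 0.0854
```

```bash
for a in ".525 .37 27 .05 .12" ".531 .287 27 .05 .1" ".537 .203 26 .05 .09" ".542 .119 28 .05 .09"; do python3 fit.py $a | head -2; done
python3 - <<'E'
from h import *
p,d=get_image('side');q,_=get_image('scene')
cv2.imwrite('pics/c5.png',np.hstack([cv2.resize(p[150:374,110:334],(400,400)),cv2.resize(q[100:260,250:410],(400,400))])[:,:,::-1])
s=get_state();print(s['clock'],s['eef_pos'],s['contact_force'],s['finger_gap'])
E
```

```text
z 0.05 0.08499999999999999 [0.5255 0.37  ] 503 0.0009
z 0.08499999999999999 0.12 [0.5256 0.3698] 532 0.001
z 0.05 0.07500000000000001 [0.531  0.2872] 295 0.001
z 0.07500000000000001 0.1 [0.5312 0.2875] 324 0.0011
z 0.05 0.07 [0.5363 0.2039] 247 0.0011
z 0.07 0.09 [0.5364 0.2038] 260 0.001
z 0.05 0.07 [0.5424 0.12  ] 241 0.001
z 0.07 0.09 [0.5426 0.12  ] 271 0.001
50.0 [ 0.55250533 -0.01177828  0.18446048] [ 0.10071511 -0.94857096 -0.03751853] 0.08530480183770094
```

View pics/c5.png

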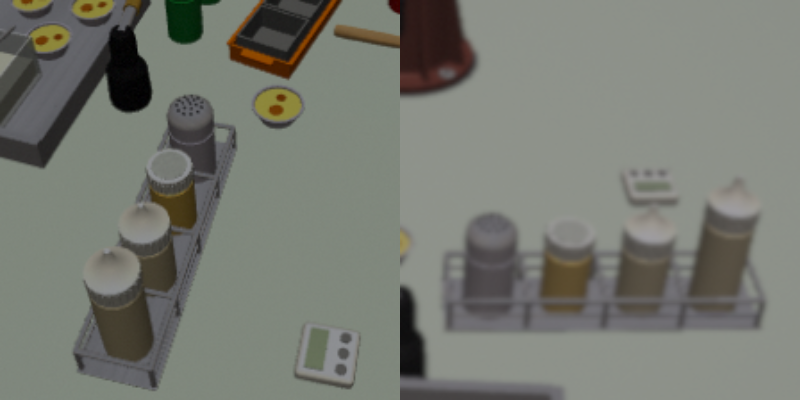

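All four stand upright in the rack. In the scene crop, from the robot's left, tall is at (728,250), short (648,260), jar (568,265) and dredger (492,262). The arm is clear, so I'll hand in.

```bash
python3 -c "
from bench import *
print(close_job())"
```

```text
the job is handed in; nothing more can be done
None
```

All four containers are in the steel rack, one per bay, in their tray order from the robot's left: tall bottle, short bottle, jar, dredger. I lowered each one until the wrist force showed it on the rack floor (about 5 to 6 N), then let go. The job was handed in at about 50 s.

- **Last checks:** depth fits put every axis within about 3 mm of its bay centre, and the centres at lower and upper heights agree within 0.5 mm, so all four stand upright. The arm was clear, with no contact force.
- **What disagreed:** the reported tool tip lies about 33 mm beyond the real fingertips. Because of this, my first grasp closed on the tall bottle's nozzle with a light push of about 5 N. I opened, measured the offset, corrected for it and regripped. The bottle had not moved.

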